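# Dock the photocell carriage behind the gravity catch of the measuring bench

## Task

Put the photocell carriage flat on the open end of the measuring bench's bed and slide it along between the guide strips so that its own front edge lifts the hinged gravity catch; do not lift the catch with the gripper. Press it gently on against the sprung buffer just until the catch drops behind it, without ramming the buffer solid, then let go and leave the carriage held between catch and buffer. Never push on the buffer with more than 25 N, and leave the other things on the table where they are.

Things in the scene. Friction and masses are not known exactly. Their poses are not given: they have to be found in the camera images.
- carriage_grip (a point): Centre of the grip housing of the loose photocell carriage (0.6 kg): cast shoe 90 (x) x 76 (y) x 22 mm high, grey box housing 34 (x) x 26 (y) x 50 mm upright in its middle, 72 mm high in all. The point is 50 mm above the shoe's underside. Either end of the shoe may go first. Grip across the x faces: the fingers then stay in line with the slide and clear of the catch.
- bed: Fixed bed 360 (x) x 150 (y) x 12 mm, origin at the centre of its underside. The carriage slides to the bed's +x, its own x along the bed's. Guide strips 8 mm high flare in (x -86 to -50 mm) to a channel 79 mm wide along y = 0 (1.5 mm clear each side of the shoe). Grip point of a carriage standing on the bed: z = 62 mm. Nothing of the bench stands above z = 60 mm.
- bed_open_end (a point): Point on the bed's running surface (z = 12 mm), at bed x = -130, y = 0 mm, in the middle of its open flat end: a shoe centred over it stands free of guides and catch. Axes as the bed's.
- bed_stop_mid (a point): Bed x = 81, y = 0, z = 12 mm: the held carriage's centre at the retainer's middle setting. The retainer (stop, buffer, catch) is clamped up to 12 mm either way along x; not measured, to be felt. From its true place the buffer is met 1.5 mm before, the catch drops 1.5 mm after, buffer solid 4.5 mm after. Buffer: 5 N at first, +1.5 N per mm; sliding friction adds 2 to 8 N.
- bed_catch_mid (a point): Lower +x edge of the catch's tooth at the middle setting: bed x = 36, y = -34, z = 21 mm (fixed in the bed, does not follow the catch). The steel catch (0.15 kg, falls by its weight) is an arm on the bed's -y side, hinged 70 mm to -x at z = 36 mm; its tooth reaches in to y = -28 mm. The shoe meets its slope at carriage x = -33 mm (plus the setting) and lifts it 13 mm. Its upright face then blocks the way back.
There are look-alikes about, which are no part of the job. What is shaped like the part that bears carriage_grip but blue or green is not meant.

How it is judged:
By the outcome, as a careful person would: the job done as asked, in the order asked, and still so for the second after the job is handed in, with the robot touching nothing.
It also fails if it takes over 72 s, if anything falls off the work surface, if the arm or the gripper's body presses on something with over 40 N, if the wrist force passes 120 N, or if a joint passes its speed limit or range.

## Robot

A 6-joint arm with a two-finger parallel gripper is mounted at the origin on the work surface. World frame = base frame: x ahead of the robot, y to its left, z up, the work surface at z = 0. Lengths are in m, angles in rad, forces in N, time in s.
With the tool pointing down it reaches from about 0.2 to 0.875 m from the base axis. Payload 3.4 kg.
Tool frame: the origin (TCP) lies midway between the tips of the shut fingers; the grasp point (between the pads) lies 19 mm behind it; y points along the fingers, x is the direction in which the jaws open and shut, and the axes are right-handed (so a half turn about y gives the same grasp; the last joint's range is limited). The gripper opens to 94 mm and grips with 3 to 60 N. Pads are 16 mm wide; open, the fingers measure 119 mm over their backs; the gripper's body (75 mm by 177 mm) begins 78 mm behind the grasp point.
Start: joints at [-1.431, 0.276, 1.505, -0, 1.361, -0.121], TCP at [0.148, -0.556, 0.205] pointing down, gripper open.
Joint ranges: [-2.89, 2.89], [-0.75, 2.08], [0.22, 2.7], [-1.18, 4.32], [0.11, 2.71], [-2.7, 2.7]. Speed limits (rad/s): [2.57, 2.57, 3.14, 3.14, 3.14, 3.14].

## Interface

Orientations are given as [roll, pitch, yaw] about the fixed x, y, z axes, in that order (R = Rz(yaw) Ry(pitch) Rx(roll)).
In Python, from station import env gives the robot as it stands. The module is installed in compiled form; this text tells all that it offers.
- The arm moves only by the tool drive_tool, never from a script. Its argument "commands" is one flat list of numbers, 7 for each row, row after row: the shift along the world's x, y, z in mm, then the turn, a rotation vector about the world's x, y, z in degrees, then the opening, from 0 (shut) to 1 (fully open). In form: [x, y, z, wx, wy, wz, claw, x, y, z, wx, wy, wz, claw, ...]. A call has exactly 5 rows; each row shifts and turns the pose as measured when the row begins; what a row does not reach is not made up. A row lasts 1/8 s, in which the tool goes at most 62.5 mm and 10.7 degrees, less where a joint would pass 70% of its speed; a pose out of reach is approached as far as the arm can. A call is refused whole if a number of a shift passes 62.5 or a number of a turn 10.7, either way. A call with a gripper value outside its range is refused whole. The fingers move at their own pace and stop on an object; the grip force is fixed at half the most. Time passes only in rows, so rows that do not move let the fingers close, or fill a call up. It gives the time, the measured TCP pose, the force and the opening at its end, in the units of the state.
- env.state(): the state, without advancing time (a new reading comes with each control period).
- env.camera(name): name is "scene" or "top"; returns the picture (400x640x3 uint8, red, green, blue); there is no depth.
- env.get_calibration(name): a dict with "fovy" (degrees; the focal length in pixels is half the picture's height over the tangent of half this angle, whatever the lens; pixels are square), "cx", "cy" (the principal point, pixels), "k1" (the pictures are not rectified: a ray, as slopes to the right and down, at radius r is drawn at 1 + k1 r^2 times it, then the intrinsics apply), "extrinsics" (4x4, takes a point from world to camera coordinates). Camera axes: x right, y down, z forward; pixel columns grow to the right and rows downward; lengths in m; the calibration is good to about 2 mm. A picture is of the moment at which its call begins. get_calibration takes no time and is no camera call.
- env.job_done(): hands the job in, once; it reports no verdict.
The state is a dict: "t": time; "joint_pos": joint angles; "qd": joint speeds; "joint_efforts": joint torques, N m; "eef_pos": TCP position; "ee_rot": TCP orientation; "ft_force": force on the tool from outside, world axes, zero at the start; "torque": the same for the moment, N m; "opening": opening from 0.0 (shut) to 1.0 (fully open).
Only numpy, scipy, OpenCV 4.12 (cv2) and the standard library are available. Lean on these libraries where they do the work, as an engineer would, in place of code of your own. Each camera call takes 0.05 s, during which the arm holds its last target.

## Working session

There is one attempt and no reset: what is moved stays moved. The work goes in short steps, Python scripts to look and compute and a tool call to move; the robot and the scene stay as the last step left them, time stands still between calls to the robot, and variables do not carry over. Pictures are saved under pics/ and viewed, and the job is handed in when it is done.

Besides the shell and the picture viewer there is one more tool, called after "Emit:" as name(argument=value, ...) on one line, values as JSON. drive_tool: Moves the arm, as the interface text tells. Its arguments: {"type":"object","properties":{"commands":{"type":"array","items":{"type":"number"}}},"required":["commands"]}

```bash
mkdir -p pics; cat > h.py <<'E'
import numpy as np, cv2
from station import env
def ray(name,u,v):
    c=env.get_calibration(name);f=200/np.tan(np.radians(c['fovy'])/2)
    d=np.array([(u-c['cx'])/f,(v-c['cy'])/f]);p=d.copy()
    for _ in range(50): p=d/(1+c['k1']*(p@p))
    T=np.array(c['extrinsics']);R=T[:3,:3];t=T[:3,3]
    o=-R.T@t;w=R.T@np.array([p[0],p[1],1]);return o,w/np.linalg.norm(w)
def onz(name,u,v,z):
    o,w=ray(name,u,v);return o+w*(z-o[2])/w[2]
def two(a,b):
    o1,w1=ray(*a);o2,w2=ray(*b)
    s=np.linalg.lstsq(np.stack([w1,-w2],1),o2-o1,rcond=None)[0]
    p,q=o1+s[0]*w1,o2+s[1]*w2;return (p+q)/2,np.linalg.norm(p-q)
def proj(name,P):
    c=env.get_calibration(name);f=200/np.tan(np.radians(c['fovy'])/2)
    T=np.array(c['extrinsics']);q=T[:3,:3]@np.array(P)+T[:3,3];p=q[:2]/q[2];p=p*(1+c['k1']*(p@p));return p*f+[c['cx'],c['cy']]
def snap(name,fn):
    im=env.camera(name);cv2.imwrite(fn,cv2.cvtColor(im,cv2.COLOR_RGB2BGR));return im
E
python3 - <<'E'
from h import *
for n in("scene","top"):
    snap(n,f"pics/{n}0.png");c=env.get_calibration(n);print(n,c)
print(env.state())
E
```

```text
scene {'fovy': 54.89582671567464, 'cx': 320.808746837887, 'cy': 198.823574164047, 'k1': 0.02870866079868543, 'extrinsics': array([[-2.73551137e-01,  9.61857362e-01,  4.36762388e-04,
         2.68951974e-01],
       [ 6.72923332e-01,  1.91703043e-01, -7.14439734e-01,
        -2.24837502e-01],
       [-6.87272846e-01, -1.95141894e-01, -6.99696846e-01,
         1.16552924e+00],
       [ 0.00000000e+00,  0.00000000e+00,  0.00000000e+00,
         1.00000000e+00]])}
top {'fovy': 57.28999769474408, 'cx': 322.68863548045175, 'cy': 196.21804151725547, 'k1': -0.000745176022776815, 'extrinsics': array([[ 0.01673257, -0.99984846, -0.00480359, -0.14931697],
       [-0.99943749, -0.01658566, -0.02914815,  0.44494788],
       [ 0.02906407,  0.00528861, -0.99956356,  0.8488842 ],
       [ 0.        ,  0.        ,  0.        ,  1.        ]])}
{'t': 0.1, 'joint_pos': array([-1.43101097e+00,  2.76547232e-01,  1.50597114e+00,  7.54654795e-06,
        1.36067342e+00, -1.20989153e-01]), 'qd': array([-0.00155501, -0.00116803, -0.00313497, -0.0015611 , -0.00108647,
       -0.0009566 ]), 'joint_efforts': array([ 1.91201580e-03, -4.05456412e+01, -2.37779886e+01,  7.03200535e-02,
        2.98969948e-02, -4.06960430e-05]), 'eef_pos': array([ 0.14818764, -0.55507794,  0.2046965 ]), 'ee_rot': array([-1.570596  ,  0.00158656, -1.31002324]), 'ft_force': array([-0.69056301, -0.10945856,  0.52061526]), 'torque': array([-0.0979959 ,  0.01675172, -0.03171324]), 'opening': 1.0028042011211078}
```

View pics/scene0.png

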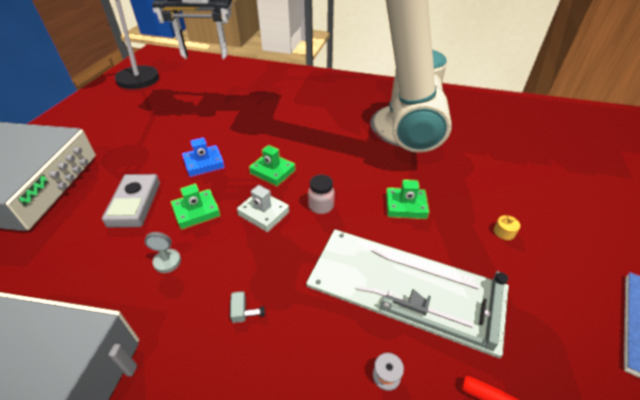

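View pics/top0.png

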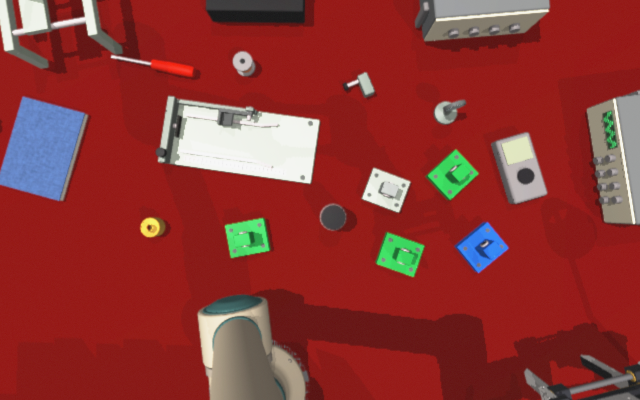

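```bash
python3 - <<'E'
from h import *
t=cv2.imread("pics/top0.png");s=cv2.imread("pics/scene0.png")
a=cv2.resize(t[155:225,345:425],None,fx=5,fy=5,interpolation=cv2.INTER_CUBIC)
b=cv2.resize(s[175:240,225:300],None,fx=5,fy=5,interpolation=cv2.INTER_CUBIC)
c=np.zeros((352,785,3),np.uint8);c[:350,:400]=a;c[:325,405:780]=b
cv2.imwrite("pics/car.png",c)
cv2.imwrite("pics/bedt.png",cv2.resize(t[90:190,150:330],None,fx=4,fy=4,interpolation=cv2.INTER_CUBIC))
cv2.imwrite("pics/beds.png",cv2.resize(s[225:360,300:515],None,fx=3.5,fy=3.5,interpolation=cv2.INTER_CUBIC))
for n,im,x0,x1,y0,y1 in(("top",t,345,425,160,220),("top",t,155,325,90,190),("scene",s,230,297,180,235),("scene",s,300,515,225,360)):
    hsv=cv2.cvtColor(im,cv2.COLOR_BGR2HSV);m=((hsv[...,1]<110)&(hsv[...,2]>60)).astype(np.uint8)
    w=np.zeros_like(m);w[y0:y1,x0:x1]=m[y0:y1,x0:x1]
    cs,_=cv2.findContours(w,0,2);k=max(cs,key=cv2.contourArea)
    print(n,cv2.contourArea(k),cv2.minAreaRect(k),cv2.approxPolyDP(k,4,True)[:,0].tolist())
E
```

```text
top 1348.0 ((385.74658203125, 189.84246826171875), (41.081443786621094, 34.527137756347656), 20.556045532226562) [[373, 168], [361, 198], [398, 212], [410, 182]]
top 10063.0 ((237.36343383789062, 138.96554565429688), (158.03369140625, 68.8203125), 8.049060821533203) [[168, 96], [156, 150], [159, 162], [311, 182], [318, 119]]
scene 1353.0 ((262.6730651855469, 209.13461303710938), (43.151248931884766, 38.327430725097656), 37.87498474121094) [[257, 185], [237, 210], [268, 231], [287, 213], [288, 205]]
scene 13219.5 ((415.45245361328125, 287.77813720703125), (209.15304565429688, 73.3862533569336), 20.444501876831055) [[332, 232], [307, 286], [502, 355], [505, 282]]
```

View pics/car.png

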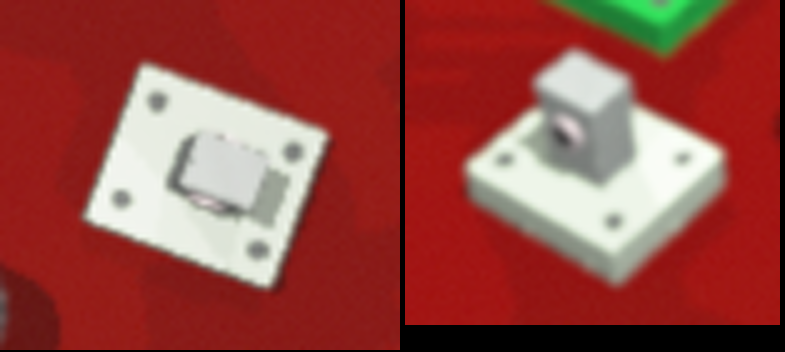

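View pics/bedt.png

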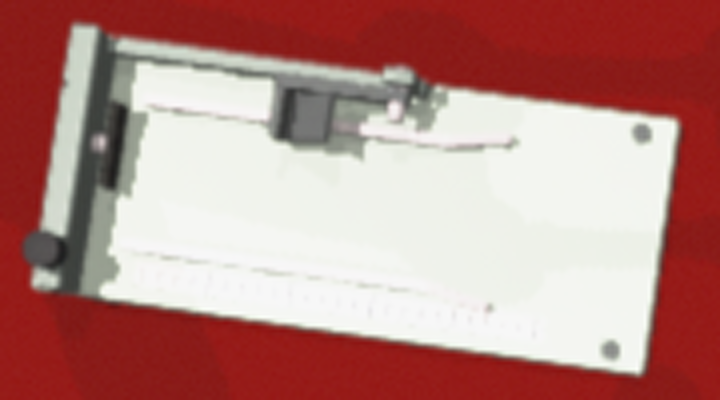

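View pics/beds.png

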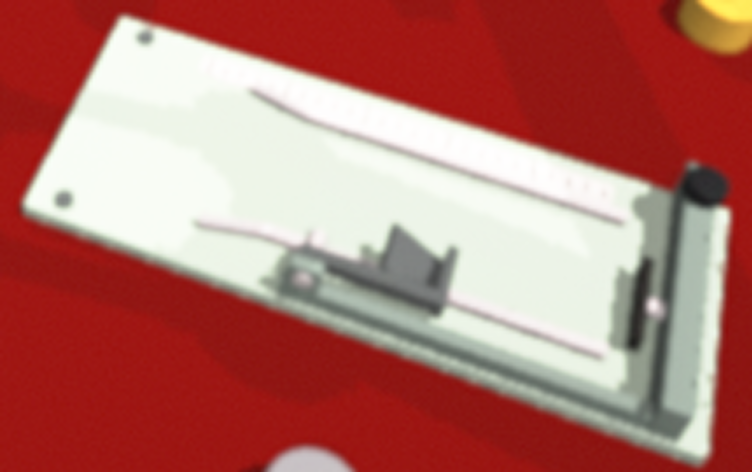

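```bash
python3 - <<'E'
from h import *
t=lambda x,y:(x/4+150-.375,y/4+90-.375)
s=lambda x,y:(x/3.5+300-.36,y/3.5+225-.36)
for n,a,b in(("hole-y",(642,133),(64,199)),("hole+y",(611,349),(145,37)),("corner-y",(680,119),(22,207)),("corner+y",(645,374),(122,15)),("strip+y end",(489,308),(252,91)),("strip-y end",(515,141),(197,222)),("strip+y far",(122,250),(624,220)),("knob",(44,250),(706,185))):
    p,e=two(("top",*t(*a)),("scene",*s(*b)));print(n,np.round(p*1e3,1),round(e*1e3,1))
tc=lambda x,y:(x/5+345-.4,y/5+155-.4)
sc=lambda x,y:((x-405)/5+225-.4,y/5+175-.4)
print("carriage")
for a,b in(((200,130),(598,97)),((268,150),(535,80)),((252,210),(575,47)),((180,190),(632,73)),((141,63),(614,255)),((328,132),(465,172)),((83,218),(726,155)),((157,101),(614,221)),((293,152),(505,160)),((121,199),(683,158))):
    p,e=two(("top",*tc(*a)),("scene",*sc(*b)));print(np.round(p*1e3,1),round(e*1e3,1))
# line fits
im=cv2.imread("pics/top0.png");hsv=cv2.cvtColor(im,cv2.COLOR_BGR2HSV).astype(int)
sat=hsv[...,1]
g=im[...,1].astype(float)
def edge(pts):  # along normal scanning: pts list of (u,v,axis) 
    out=[]
    for u,v,ax,r in pts:
        ks=np.arange(-r,r+1); pr=np.array([g[v+k,u] if ax else g[v,u+k] for k in ks])
        th=(pr.max()+pr.min())/2
        for i in range(len(ks)-1):
            if (pr[i]-th)*(pr[i+1]-th)<=0:
                f=ks[i]+(th-pr[i])/(pr[i+1]-pr[i]);out.append((u,v+f) if ax else (u+f,v));break
    return np.array(out)
def wl(pts,z):
    P=np.array([onz("top",*p,z) for p in pts])[:,:2]*1e3
    vx,vy,x,y=cv2.fitLine(P.astype(np.float32),cv2.DIST_HUBER,0,.01,.01).ravel();d=np.abs((P-[x,y])@[-vy,vx])
    return (x,y),(vx,vy),np.degrees(np.arctan2(vy,vx)),d.max()
L={}
L['bot']=wl(edge([(u,int(182.5-(311-u)*.1405),1,4) for u in range(185,305,4)]),.012)
L['topE']=wl(edge([(u,int(120-(318-u)*.137),1,4) for u in range(272,314,3)]),.012)
L['right']=wl(edge([(int(319-(v-121)*.14),v,0,4) for v in range(126,178,3)]),.012)
for k,v in L.items(): print(k,np.round(v[0],1),np.round(v[1],4),np.round(v[2:],2))
# shoe edges z=22
ang=wl
for n,p,q in (("sTop",(141,63),(328,132)),("sRight",(328,132),(272,290)),("sBot",(272,290),(83,218)),("sLeft",(83,218),(141,63))):
    p,q=np.array(tc(*p)),np.array(tc(*q));pts=[]
    for f in np.linspace(.15,.85,10):
        c=np.round(p+f*(q-p)).astype(int);pts.append((c[0],c[1],1 if abs(q-p)[0]>abs(q-p)[1] else 0,4))
    v=wl(edge(pts),.022);print(n,np.round(v[0],1),np.round(v[2:],2))
E
```

```text
hole-y [ 618.  -109.7   11.6] 0.0
hole+y [491.4 -94.   12.1] 0.1
corner-y [ 627.3 -131.6    8.2] 0.2
corner+y [ 477.  -113.2   11. ] 1.5
strip+y end [514.2 -22.5  11.4] 0.0
strip-y end [612.1 -35.4  11.5] 0.5
strip+y far [544.8 191.3  10.9] 2.5
knob [538.7 221.3  48.1] 0.2
carriage
[ 480.6 -273.2   79.3] 1.5
[ 473.3 -304.8   74.5] 1.5
[ 447.2 -297.7   73.2] 0.0
[ 455.4 -267.    72.4] 0.5
[ 515.9 -256.7   19.8] 1.1
[ 485.4 -342.9   17.8] 0.1
[ 443.9 -230.5   19.6] 0.0
[ 498.2 -263.8   21.4] 0.6
[ 475.8 -326.5   20.8] 0.5
[ 452.9 -247.8   21.6] 0.5
bot [499.1  68.7] [0.1243 0.9922] [82.86  0.42]
topE [634.7 -65.9] [0.1207 0.9927] [83.07  0.45]
right [ 543.3 -121. ] [ 0.9924 -0.1233] [-7.08  0.3 ]
sTop [ 500.9 -298.9] [70.19  0.28]
sRight [ 448.7 -329.1] [-19.66   0.23]
sBot [ 427.5 -273.9] [70.06  0.22]
sLeft [ 479.6 -242.9] [-19.84   0.28]
```

White carriage at top (386,190) / scene (262,207) is the one. The others at top (248,238), (400,254), (453,175) are green and (482,247) is blue, so not meant. Crop confirms: off-white shoe, grey housing. Two-view heights agree with the text (shoe top ≈21, housing ≈73, bed ≈12 mm). Carriage at (464.4, −286.1), yaw 70.1°; bed yaw 82.93°.

Emit:
drive_tool(commands=[40,34,0,0,0,-4.5,0.7,40,34,0,0,0,-4.5,0.7,40,34,0,0,0,-4.5,0.7,40,34,0,0,0,-4.5,0.7,40,34,0,0,0,-4.5,0.7])

```text
t: 0.72
eef_pos: [0.35, -0.3819, 0.2019]
ee_rot: [-1.572, 0.004, -1.724]
ft_force: [0.2, -1.0, 0.0]
opening: 0.699
```

Emit:
drive_tool(commands=[30,25,-10,0,0,-3,0.7,30,25,-20,0,0,-3,0.7,30,25,-20,0,0,-3,0.7,22,19,-20,0,0,-2,0.7,2,2,-10,0,0,0,0.7])

```text
t: 1.35
eef_pos: [0.4692, -0.2794, 0.1192]
ee_rot: [-1.572, 0.004, -1.917]
ft_force: [-0.2, -0.2, 0.1]
opening: 0.699
```

```bash
cat > st.py <<'E'
from h import *
s=env.state();p=s['eef_pos']*1e3;print(round(s['t'],2),np.round(p,1),np.round(np.degrees(s['ee_rot']),2),np.round(s['ft_force'],1),round(s['opening'],3))
O=np.array([126.7,-562.4]);ex=np.array([.1231,.9924]);ey=np.array([-.9924,.1231])
print("bed xy",round(p[:2]@ex-O[0],1),round(p[:2]@ey-O[1],1))
E
python3 st.py
```

```text
1.35 [ 469.2 -279.4  119.2] [ -90.07    0.23 -109.84] [-0.2 -0.2  0.1] 0.699
bed xy -346.2 62.4
```

Emit:
drive_tool(commands=[-5,-7,-6,0,0,0,0.7,0,0,-22,0,0,0,0.7,0,0,-22,0,0,0,0.7,0,0,-20,0,0,0,0.7,0,0,-10,0,0,0,0.7])

```text
t: 1.98
eef_pos: [0.4603, -0.2936, 0.0385]
ee_rot: [-1.57, -0.001, -1.92]
ft_force: [-0.2, 0.5, 0.4]
opening: 0.701
```

```bash
python3 st.py
```

```text
1.98 [ 460.3 -293.6   38.5] [-8.9930e+01 -5.0000e-02 -1.0999e+02] [-0.2  0.5  0.4] 0.701
bed xy -361.4 69.5
```

Emit:
drive_tool(commands=[4,7,-4,0,0,0,0.7,0,0,-3,0,0,0,0.7,0,0,0,0,0,0,0.7,0,0,0,0,0,0,0.7,0,0,0,0,0,0,0.7])

```text
t: 2.6
eef_pos: [0.4648, -0.2884, 0.033]
ee_rot: [-1.566, -0.003, -1.921]
ft_force: [0.6, 1.3, 0.1]
opening: 0.7
```

```bash
python3 st.py; python3 -c "
from h import *
snap('scene','pics/s1.png');snap('top','pics/t1.png')
im=cv2.imread('pics/s1.png')[130:260,180:340];cv2.imwrite('pics/s1c.png',cv2.resize(im,None,fx=4,fy=4,interpolation=2))"
```

```text
2.6 [ 464.8 -288.4   33. ] [ -89.74   -0.15 -110.05] [0.6 1.3 0.1] 0.7
bed xy -355.7 65.6
```

View pics/s1c.png

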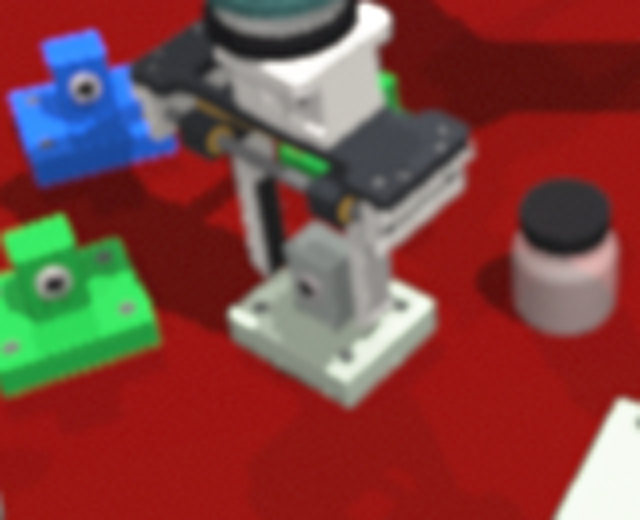

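Emit:
drive_tool(commands=[0,2,-1.5,0.23,0.19,0,0.7,0,0,0,0,0,0,0.7,0,0,0,0,0,0,0.2,0,0,0,0,0,0,0.2,0,0,0,0,0,0,0.2])

```text
t: 3.32
eef_pos: [0.4648, -0.2861, 0.0313]
ee_rot: [-1.571, 0.0, -1.921]
ft_force: [-0.3, 0.6, -0.2]
opening: 0.416
```

Emit:
drive_tool(commands=[0,0,0,0,0,0,0.2,0,0,0,0,0,0,0.2,0,0,0,0,0,0,0.2,0,0,0,0,0,0,0.2,0,0,0,0,0,0,0.2])

```text
t: 3.95
eef_pos: [0.4649, -0.2858, 0.0313]
ee_rot: [-1.571, 0.001, -1.921]
ft_force: [0.9, 0.9, -0.8]
opening: 0.359
```

```bash
python3 st.py
```

```text
3.95 [ 464.9 -285.8   31.3] [-9.0030e+01  5.0000e-02 -1.1005e+02] [ 0.9  0.9 -0.8] 0.359
bed xy -353.1 65.9
```

Emit:
drive_tool(commands=[0,0,10,0,0,0,0.2,0,0,20,0,0,0,0.2,0,0,25,0,0,0,0.2,0,0,25,0,0,0,0.2,0,0,10,0,0,0,0.2])

```text
t: 4.58
eef_pos: [0.459, -0.2821, 0.119]
ee_rot: [-1.587, 0.005, -1.921]
ft_force: [1.0, -0.5, -6.7]
opening: 0.362
```

Emit:
drive_tool(commands=[9,20,0,0,0,1.3,0.2,9,21,0,0,0,1.3,0.2,9,21,0,0,0,1.3,0.2,9,21,0,0,0,1.3,0.2,9,21,0,0,0,1.3,0.2])

```text
t: 5.2
eef_pos: [0.5008, -0.1754, 0.1153]
ee_rot: [-1.595, 0.006, -1.808]
ft_force: [-0.4, 0.2, -7.8]
opening: 0.359
```

Emit:
drive_tool(commands=[9,21,0,0,0,1.3,0.2,9,21,0,0,0,1.3,0.2,9,21,0,0,0,1.3,0.2,9,18,0,0,0,1.3,0.2,0,0,0,0,0,0,0.2])

```text
t: 5.82
eef_pos: [0.5332, -0.089, 0.1099]
ee_rot: [-1.608, 0.008, -1.712]
ft_force: [-0.3, -0.4, -7.8]
opening: 0.364
```

```bash
python3 st.py
```

```text
5.83 [533.2 -89.  109.9] [-92.13   0.44 -98.08] [-0.3 -0.4 -7.8] 0.364
bed xy -149.4 22.3
```

Emit:
drive_tool(commands=[8,6,0,-0.3,-0.7,0.4,0.2,8,6,0,-0.3,-0.7,0.4,0.2,8,4,0,-0.3,-0.7,0.2,0.2,0,0,0,-0.1,-0.4,0,0.2,0,0,0,0,0,0,0.2])

```text
t: 6.45
eef_pos: [0.5569, -0.0735, 0.1087]
ee_rot: [-1.563, -0.006, -1.695]
ft_force: [-1.0, 0.5, -7.2]
opening: 0.359
```

```bash
python3 st.py
```

```text
6.45 [556.9 -73.5 108.7] [-89.55  -0.33 -97.11] [-1.   0.5 -7.2] 0.359
bed xy -131.1 0.7
```

Emit:
drive_tool(commands=[0,0,-15,0.2,0,0,0.2,0,0,-18,0.1,0,0,0.2,0,0,-15,0,-0.1,0,0.2,0,0,-8,0,-0.1,0,0.2,0,0,0,0,-0.1,0,0.2])

```text
t: 7.08
eef_pos: [0.555, -0.0743, 0.0481]
ee_rot: [-1.561, 0.0, -1.696]
ft_force: [-0.5, 0.4, -6.4]
opening: 0.361
```

```bash
python3 st.py; python3 -c "
from h import *
snap('scene','pics/s2.png');snap('top','pics/t2.png')
im=cv2.imread('pics/s2.png')[200:360,290:520];a=cv2.resize(im,None,fx=3,fy=3,interpolation=2)
cv2.imwrite('pics/s2c.png',a)
im=cv2.imread('pics/t2.png')[85:200,150:340];cv2.imwrite('pics/t2c.png',cv2.resize(im,None,fx=4,fy=4,interpolation=2))"
```

```text
7.08 [555.  -74.3  48.1] [-8.945e+01  3.000e-02 -9.719e+01] [-0.5  0.4 -6.4] 0.361
bed xy -132.1 2.4
```

View pics/s2c.png

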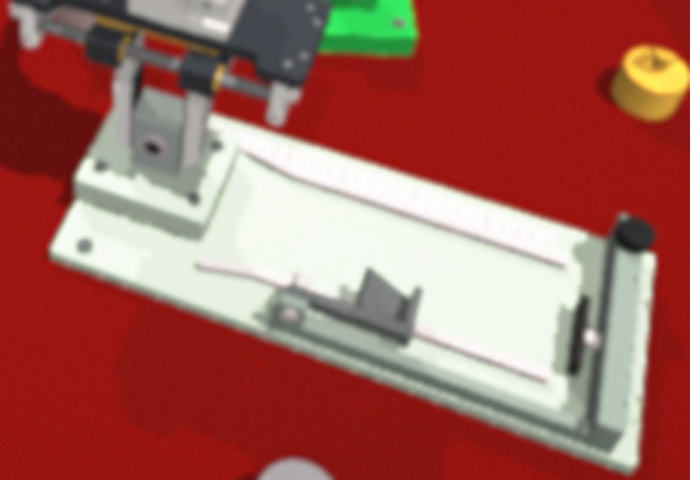

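View pics/t2c.png

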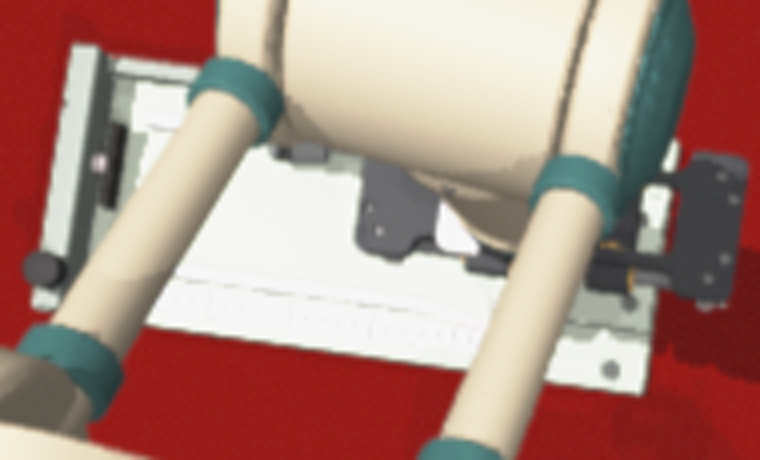

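```bash
python3 - <<'E'
from h import *
im=cv2.imread('pics/s2.png')[225:285,305:380];cv2.imwrite('pics/s2d.png',cv2.resize(im,None,fx=9,fy=9,interpolation=2))
E
```

```text
(no output)
```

View pics/s2d.png

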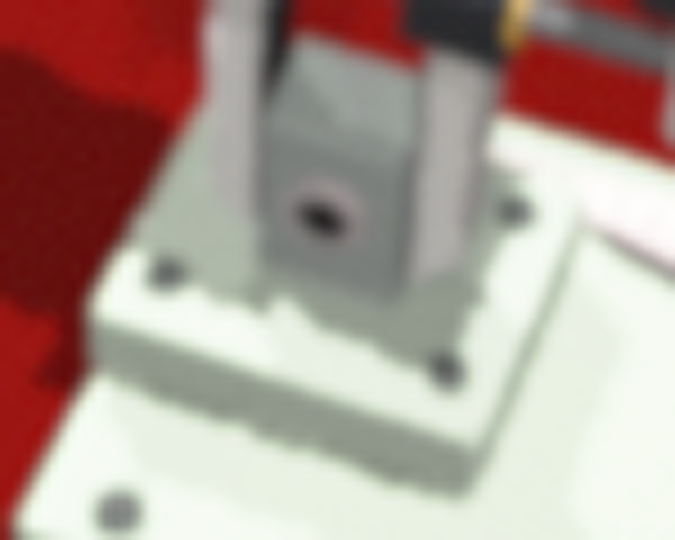

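```bash
python3 - <<'E'
from h import *
O=np.array([126.7,-562.4]);ex=np.array([.1231,.9924]);ey=np.array([-.9924,.1231])
for n,x,y,z,l in(("c-x-y",90,312,.0388,(-45,-38)),("c+x-y",470,448,.0388,(45,-38)),("c+x+y",583,205,.0388,(45,38)),("h",167,272,.0388,(-33,-24.2)),("h",447,370,.0388,(33,-24.2)),("h",515,210,.0388,(33,24.2)),("bedhole",119,512,.012,(0,0))):
    p=onz("scene",x/9+305-.44,y/9+225-.44,z)[:2]*1e3;print(n,np.round([p@ex-O[0]-l[0],p@ey-O[1]-l[1]],1))
print(np.round([proj("scene",(*( (126.7+x)*ex+(-562.4+y)*ey),12)/np.array(1000.)) for x,y in((-160,-60),(-180,-75))],1))
# same bed features in scene view alone
s=lambda x,y:(x/3.5+300-.36,y/3.5+225-.36)
for n,b in(("hole-y",(64,199)),("hole+y",(145,37)),("strip+y end",(252,91)),("strip-y",(197,222))):
    p=onz("scene",*s(*b),.012)[:2]*1e3;print(n,np.round([p@ex-O[0],p@ey-O[1]],1))
E
```

```text
c-x-y [-133.7    1.7]
c+x-y [-135.5    0.6]
c+x+y [-133.5   -3.9]
h [-134.3    4.5]
h [-134.6    3.8]
h [-135.1    2.6]
bedhole [-159.7  -64.6]
[[318.6 279.5]
 [306.1 282.2]]
hole-y [-159.4  -64.6]
hole+y [-159.6   63.3]
strip+y end [-85.7  48.9]
strip-y [-86.2 -49.6]
```

Emit:
drive_tool(commands=[2.5,0,0,0.05,0.4,0,0.2,0,0,-1,0,0.1,0,0.2,0,0,-1.5,0,0,0,0.2,0,0,-1,0,0,0,0.2,0,0,0,0,0,0,0.2])

```text
t: 7.8
eef_pos: [0.5602, -0.0748, 0.0472]
ee_rot: [-1.564, -0.001, -1.696]
ft_force: [0.1, -0.5, -7.4]
opening: 0.357
```

```bash
python3 st.py
```

```text
7.8 [560.2 -74.8  47.2] [-8.964e+01 -3.000e-02 -9.718e+01] [ 0.1 -0.5 -7.4] 0.357
bed xy -131.9 -2.7
```

Emit:
drive_tool(commands=[-1,0,-2,0.05,0.3,0,0.2,0,0,-2,0,0,0,0.2,0,0,-2,0,0,0,0.2,0,0,0,0,0,0,0.2,0,0,0,0,0,0,0.2])

```text
t: 8.43
eef_pos: [0.5596, -0.0749, 0.0435]
ee_rot: [-1.568, -0.001, -1.696]
ft_force: [0.3, -0.2, -7.9]
opening: 0.357
```

```bash
python3 st.py
```

```text
8.43 [559.6 -74.9  43.5] [-8.985e+01 -3.000e-02 -9.718e+01] [ 0.3 -0.2 -7.9] 0.357
bed xy -132.2 -2.2
```

Emit:
drive_tool(commands=[-1,0,-1,0,0.1,0,0.2,0,0,-1,0,0,0,0.2,0,0,-1,0,0,0,0.2,0,0,0,0,0,0,0.2,0,0,0,0,0,0,0.2])

```text
t: 9.05
eef_pos: [0.5597, -0.075, 0.0433]
ee_rot: [-1.567, -0.001, -1.696]
ft_force: [-0.5, -0.4, -0.5]
opening: 0.358
```

```bash
python3 st.py;python3 - <<'E'
from h import *
snap('scene','pics/s3.png')
im=cv2.imread('pics/s3.png')[225:285,305:380];cv2.imwrite('pics/s3d.png',cv2.resize(im,None,fx=9,fy=9,interpolation=2))
E
```

```text
9.05 [559.7 -75.   43.3] [-8.980e+01 -4.000e-02 -9.718e+01] [-0.5 -0.4 -0.5] 0.358
bed xy -132.2 -2.3
```

View pics/s3d.png

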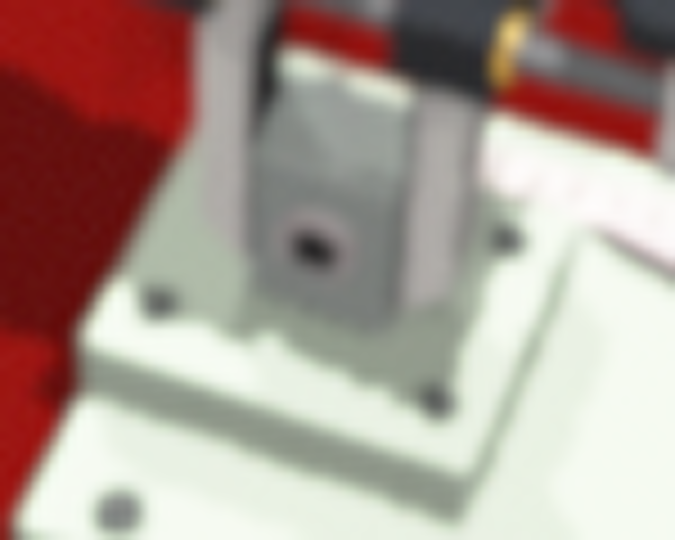

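```bash
python3 - <<'E'
from h import *
O=np.array([126.7,-562.4]);ex=np.array([.1231,.9924]);ey=np.array([-.9924,.1231])
for n,x,y,z,l in(("c-x-y",79,338,.034,(-45,-38)),("c+x-y",463,477,.034,(45,-38)),("c+x+y",575,235,.034,(45,38)),("h",158,300,.034,(-33,-24.2)),("h",437,402,.034,(33,-24.2)),("h",506,239,.034,(33,24.2))):
    p=onz("scene",x/9+305-.44,y/9+225-.44,z)[:2]*1e3;print(n,np.round([p@ex-O[0]-l[0],p@ey-O[1]-l[1]],1))
E
```

```text
c-x-y [-134.6   -2.4]
c+x-y [-135.3   -3.6]
c+x+y [-133.3   -8.9]
h [-134.6   -0. ]
h [-134.7   -1.5]
h [-135.2   -2.3]
```

Emit:
drive_tool(commands=[-1,6,0,0,0.1,0.2,0.2,-0.5,6,0,0,0.1,0.1,0.2,0.7,6,0,0,0,0,0.2,0.7,6,0,0,0,0,0.2,0,0,0,0,0,0,0.2])

```text
t: 9.72
eef_pos: [0.561, -0.0509, 0.0434]
ee_rot: [-1.568, -0.004, -1.689]
ft_force: [0.2, -0.7, -0.8]
opening: 0.359
```

```bash
python3 st.py
```

```text
9.72 [561.  -50.9  43.4] [-89.85  -0.22 -96.79] [ 0.2 -0.7 -0.8] 0.359
bed xy -108.2 -0.6
```

Emit:
drive_tool(commands=[0.7,6,0,0.1,0,0,0.2,0.7,6,0,0.1,0,0,0.2,0.7,6,0,0,0,0,0.2,0.7,6,0,0,0,0,0.2,0,0,0,0,0,0,0.2])

```text
t: 10.35
eef_pos: [0.5638, -0.025, 0.0433]
ee_rot: [-1.569, -0.0, -1.689]
ft_force: [0.4, -0.3, -2.7]
opening: 0.364
```

```bash
python3 st.py
```

```text
10.35 [563.8 -25.   43.3] [-89.9   -0.   -96.79] [ 0.4 -0.3 -2.7] 0.364
bed xy -82.1 -0.2
```

Emit:
drive_tool(commands=[0.7,6,-0.3,0,0,0,0.2,0.7,6,0,0,0,0,0.2,0.7,6,0,0,0,0,0.2,0.7,6,0,0,0,0,0.2,0.7,5,0,0,0,0,0.2])

```text
t: 10.98
eef_pos: [0.5675, 0.0049, 0.0433]
ee_rot: [-1.569, -0.001, -1.689]
ft_force: [-0.3, -2.9, -0.2]
opening: 0.361
```

```bash
python3 st.py
```

```text
10.97 [567.5   4.9  43.3] [-8.988e+01 -8.000e-02 -9.678e+01] [-0.3 -2.9 -0.2] 0.361
bed xy -52.0 -0.2
```

Emit:
drive_tool(commands=[0.6,5,0,0,0,0,0.2,0.6,5,0,0,0,0,0.2,0.6,5,0,0,0,0,0.2,0.6,5,0,0,0,0,0.2,0.6,5,0,0,0,0,0.2])

```text
t: 11.6
eef_pos: [0.5706, 0.0316, 0.0433]
ee_rot: [-1.569, -0.002, -1.689]
ft_force: [-0.7, -3.4, 0.0]
opening: 0.357
```

```bash
python3 st.py
```

```text
11.6 [570.6  31.6  43.3] [-8.989e+01 -9.000e-02 -9.679e+01] [-0.7 -3.4  0. ] 0.357
bed xy -25.1 0.0
```

Emit:
drive_tool(commands=[0.6,5,0,0,0,0,0.2,0.6,5,0,0,0,0,0.2,0.6,5,0,0,0,0,0.2,0.6,5,0,0,0,0,0.2,0.6,5,0,0,0,0,0.2])

```text
t: 12.22
eef_pos: [0.5735, 0.0537, 0.0437]
ee_rot: [-1.569, -0.01, -1.687]
ft_force: [-0.3, -5.6, 0.7]
opening: 0.36
```

```bash
python3 st.py; python3 - <<'E'
from h import *
snap('scene','pics/s4.png')
im=cv2.imread('pics/s4.png')[215:365,300:515];cv2.imwrite('pics/s4d.png',cv2.resize(im,None,fx=3.5,fy=3.5,interpolation=2))
E
```

```text
12.22 [573.5  53.7  43.7] [-89.88  -0.57 -96.67] [-0.3 -5.6  0.7] 0.36
bed xy -2.8 -0.1
```

View pics/s4d.png

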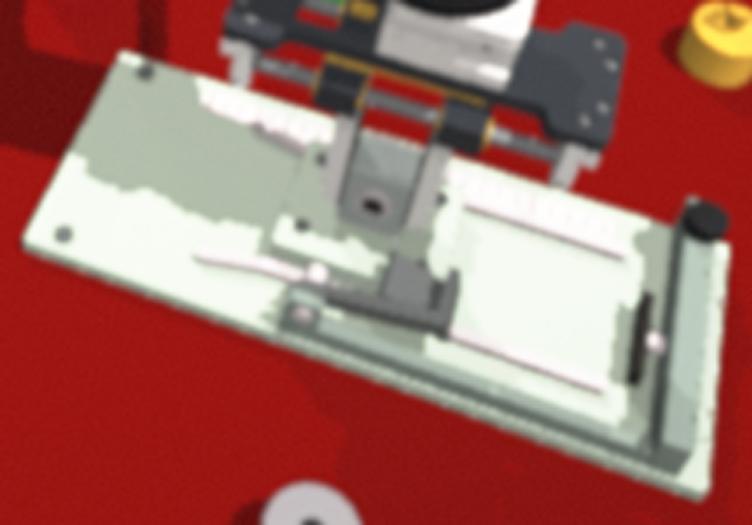

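Emit:
drive_tool(commands=[0.6,5,0,0.2,0,0,0.2,0.6,5,0,0.2,0,0,0.2,0.6,5,0,0.1,0,0,0.2,0.6,5,0,0,0,0,0.2,0.6,5,0,0,0,0,0.2])

```text
t: 12.9
eef_pos: [0.5768, 0.08, 0.0434]
ee_rot: [-1.57, -0.001, -1.688]
ft_force: [-0.5, -3.0, -0.4]
opening: 0.359
```

```bash
python3 st.py; python3 - <<'E'
from h import *
O=np.array([126.7,-562.4]);ex=np.array([.1231,.9924]);ey=np.array([-.9924,.1231])
t=lambda x,y:(x/4+150-.375,y/4+90-.375)
for n,a,z in(("tooth +x edge top",(275,137),.021),("tooth",(285,137),.021),("buffer face",(126,140),.022),("stop face",(98,200),.04)):
    p=onz("top",*t(*a),z)[:2]*1e3;print(n,np.round([p@ex-O[0],p@ey-O[1]],1))
E
```

```text
12.9 [576.8  80.   43.4] [-8.993e+01 -8.000e-02 -9.669e+01] [-0.5 -3.  -0.4] 0.359
bed xy 23.7 -0.1
tooth +x edge top [ 49.5 -30.6]
tooth [ 43.8 -31.4]
buffer face [134.3 -16.8]
stop face [137.2  22.2]
```

Emit:
drive_tool(commands=[0.6,5,0,0,0,0,0.2,0.6,5,0,0,0,0,0.2,0.6,5,0,0,0,0,0.2,0.6,5,0,0,0,0,0.2,0.6,5,0,0,0,0,0.2])

```text
t: 13.52
eef_pos: [0.5801, 0.1068, 0.0433]
ee_rot: [-1.569, -0.002, -1.687]
ft_force: [0.6, -4.7, -0.7]
opening: 0.36
```

Emit:
drive_tool(commands=[0.5,3,0,0,0,0,0.2,0.5,3,0,0,0,0,0.2,0.4,3,0,0,0,0,0.2,0.3,3,0,0,0,0,0.2,0.3,3,0,0,0,0,0.2])

```text
t: 14.15
eef_pos: [0.5821, 0.1227, 0.0434]
ee_rot: [-1.57, -0.002, -1.687]
ft_force: [0.7, -4.4, -1.9]
opening: 0.358
```

```bash
python3 st.py
```

```text
14.15 [582.1 122.7  43.4] [-89.93  -0.11 -96.67] [ 0.7 -4.4 -1.9] 0.358
bed xy 66.7 -0.2
```

Emit:
drive_tool(commands=[0.3,2,0,0,0,0,0.2,0.3,2,0,0,0,0,0.2,0.3,2,0,0,0,0,0.2,0.3,2,0,0,0,0,0.2,0.3,2,0,0,0,0,0.2])

```text
t: 14.78
eef_pos: [0.5834, 0.1334, 0.0433]
ee_rot: [-1.57, -0.002, -1.687]
ft_force: [0.2, -4.1, -1.1]
opening: 0.361
```

```bash
python3 st.py; python3 - <<'E'
from h import *
snap('scene','pics/s5.png')
im=cv2.imread('pics/s5.png')[215:365,300:515];cv2.imwrite('pics/s5d.png',cv2.resize(im,None,fx=3.5,fy=3.5,interpolation=2))
E
```

```text
14.78 [583.4 133.4  43.3] [-89.96  -0.11 -96.68] [ 0.2 -4.1 -1.1] 0.361
bed xy 77.5 -0.2
```

View pics/s5d.png

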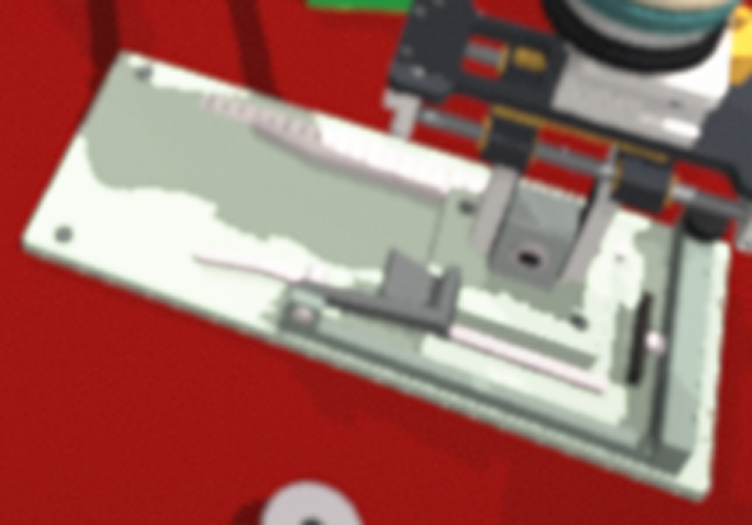

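Emit:
drive_tool(commands=[0.3,2,0,0,0,0,0.2,0.3,2,0,0,0,0,0.2,0.2,1.5,0,0,0,0,0.2,0,0,0,0,0,0,0.2,0,0,0,0,0,0,0.2])

```text
t: 15.45
eef_pos: [0.5842, 0.1399, 0.0433]
ee_rot: [-1.57, -0.001, -1.687]
ft_force: [0.0, -4.0, -0.9]
opening: 0.363
```

```bash
python3 st.py
```

```text
15.45 [584.2 139.9  43.3] [-8.997e+01 -7.000e-02 -9.668e+01] [ 0.  -4.  -0.9] 0.363
bed xy 84.1 -0.1
```

Emit:
drive_tool(commands=[0.2,1.5,0,0,0,0,0.2,0.2,1.5,0,0,0,0,0.2,0,0,0,0,0,0,0.2,0,0,0,0,0,0,0.2,0,0,0,0,0,0,0.2])

```text
t: 16.08
eef_pos: [0.5846, 0.1431, 0.0433]
ee_rot: [-1.57, -0.001, -1.688]
ft_force: [-0.6, -3.4, -0.7]
opening: 0.361
```

```bash
python3 st.py
```

```text
16.07 [584.6 143.1  43.3] [-8.997e+01 -6.000e-02 -9.669e+01] [-0.6 -3.4 -0.7] 0.361
bed xy 87.3 -0.2
```

Emit:
drive_tool(commands=[0.1,1,0,0,0,0,0.2,0.1,1,0,0,0,0,0.2,0,0,0,0,0,0,0.2,0,0,0,0,0,0,0.2,0,0,0,0,0,0,0.2])

```text
t: 16.7
eef_pos: [0.5848, 0.1452, 0.0433]
ee_rot: [-1.57, -0.001, -1.688]
ft_force: [0.8, -4.5, -0.4]
opening: 0.357
```

```bash
python3 st.py
```

```text
16.7 [584.8 145.2  43.3] [-8.997e+01 -6.000e-02 -9.669e+01] [ 0.8 -4.5 -0.4] 0.357
bed xy 89.4 -0.1
```

Emit:
drive_tool(commands=[0.1,1,0,0,0,0,0.2,0,0,0,0,0,0,0.2,0,0,0,0,0,0,0.2,0,0,0,0,0,0,0.2,0,0,0,0,0,0,0.2])

```text
t: 17.32
eef_pos: [0.585, 0.1463, 0.0433]
ee_rot: [-1.57, -0.001, -1.688]
ft_force: [0.4, -4.4, -0.2]
opening: 0.358
```

```bash
python3 st.py
```

```text
17.32 [585.  146.3  43.3] [-8.997e+01 -6.000e-02 -9.670e+01] [ 0.4 -4.4 -0.2] 0.358
bed xy 90.5 -0.1
```

Emit:
drive_tool(commands=[0.1,1,0,0,0,0,0.2,0,0,0,0,0,0,0.2,0,0,0,0,0,0,0.2,0,0,0,0,0,0,0.2,0,0,0,0,0,0,0.2])

```text
t: 17.95
eef_pos: [0.5851, 0.1475, 0.0433]
ee_rot: [-1.57, -0.001, -1.688]
ft_force: [0.4, -4.2, 0.1]
opening: 0.363
```

```bash
python3 st.py; python3 - <<'E'
from h import *
snap('scene','pics/s6.png')
im=cv2.imread('pics/s6.png')[255:365,370:515];cv2.imwrite('pics/s6d.png',cv2.resize(im,None,fx=5,fy=5,interpolation=2))
E
```

```text
17.95 [585.1 147.5  43.3] [-8.997e+01 -5.000e-02 -9.670e+01] [ 0.4 -4.2  0.1] 0.363
bed xy 91.7 -0.1
```

View pics/s6d.png

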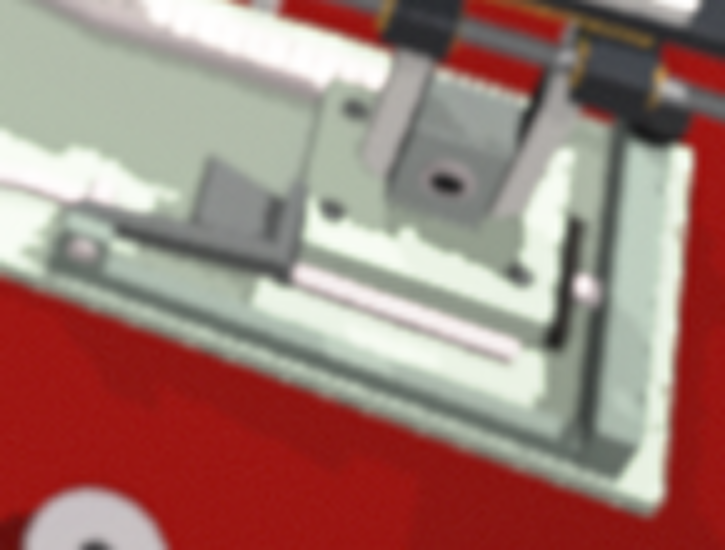

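Emit:
drive_tool(commands=[0.1,1,0,0,0,0,0.2,0,0,0,0,0,0,0.2,0,0,0,0,0,0,0.2,0,0,0,0,0,0,0.2,0,0,0,0,0,0,0.2])

```text
t: 18.62
eef_pos: [0.5852, 0.1486, 0.0433]
ee_rot: [-1.57, -0.001, -1.688]
ft_force: [0.4, -4.2, -1.1]
opening: 0.357
```

```bash
python3 st.py
```

```text
18.62 [585.2 148.6  43.3] [-8.997e+01 -4.000e-02 -9.670e+01] [ 0.4 -4.2 -1.1] 0.357
bed xy 92.8 -0.1
```

Emit:
drive_tool(commands=[0.1,1,0,0,0,0,0.2,0,0,0,0,0,0,0.2,0,0,0,0,0,0,0.2,0,0,0,0,0,0,0.2,0,0,0,0,0,0,0.2])

```text
t: 19.25
eef_pos: [0.5853, 0.1491, 0.0433]
ee_rot: [-1.57, -0.002, -1.688]
ft_force: [0.2, -4.4, -1.0]
opening: 0.36
```

```bash
python3 st.py
```

```text
19.25 [585.3 149.1  43.3] [-8.997e+01 -9.000e-02 -9.670e+01] [ 0.2 -4.4 -1. ] 0.36
bed xy 93.4 -0.1
```

Emit:
drive_tool(commands=[0.1,1,0,0,0,0,0.2,0.1,1,0,0,0,0,0.2,0,0,0,0,0,0,0.2,0,0,0,0,0,0,0.2,0,0,0,0,0,0,0.2])

```text
t: 19.88
eef_pos: [0.5853, 0.1492, 0.0435]
ee_rot: [-1.57, -0.005, -1.687]
ft_force: [0.3, -3.6, -0.7]
opening: 0.361
```

```bash
python3 st.py
```

```text
19.88 [585.3 149.2  43.5] [-89.97  -0.29 -96.69] [ 0.3 -3.6 -0.7] 0.361
bed xy 93.5 -0.1
```

Emit:
drive_tool(commands=[0,0,0,0,0,0,0.2,0,0,0,0.2,0,0,0.2,0,0,0,0,0,0,0.2,0.1,1.2,0,0,0,0,0.2,0.1,1.2,0,0,0,0,0.2])

```text
t: 20.5
eef_pos: [0.5853, 0.1493, 0.0435]
ee_rot: [-1.571, -0.006, -1.686]
ft_force: [0.3, -7.3, -0.5]
opening: 0.357
```

```bash
python3 st.py
```

```text
20.5 [585.3 149.3  43.5] [-90.    -0.33 -96.62] [ 0.3 -7.3 -0.5] 0.357
bed xy 93.5 -0.1
```

Emit:
drive_tool(commands=[0,0,0,0,0,0,0.2,0,0,0,0,0,0,0.2,0,0,0,0,0,0,0.2,0.2,2,0,0.2,0,0,0.2,0.2,2,0,0.2,0,0,0.2])

```text
t: 21.12
eef_pos: [0.5854, 0.1499, 0.0435]
ee_rot: [-1.572, -0.005, -1.685]
ft_force: [-0.2, -9.6, 0.6]
opening: 0.358
```

```bash
python3 st.py
```

```text
21.12 [585.4 149.9  43.5] [-90.06  -0.3  -96.55] [-0.2 -9.6  0.6] 0.358
bed xy 94.1 -0.1
```

Emit:
drive_tool(commands=[0.1,1.5,0,0,0,0,0.2,0.1,1.5,0,0,0,0,0.2,0.1,2,0,0,0,0,0.2,0.2,2.3,0,0,0,0,0.2,0.2,2.3,0,0,0,0,0.2])

```text
t: 21.75
eef_pos: [0.5856, 0.1505, 0.0442]
ee_rot: [-1.572, -0.021, -1.683]
ft_force: [-1.2, -10.3, 0.6]
opening: 0.361
```

```bash
python3 st.py
```

```text
21.75 [585.6 150.5  44.2] [-90.06  -1.23 -96.42] [ -1.2 -10.3   0.6] 0.361
bed xy 94.7 -0.2
```

Emit:
drive_tool(commands=[0.1,1.2,-0.5,0.8,-0.1,-0.1,0.2,0.1,1.2,-0.5,0.8,-0.1,-0.1,0.2,0.1,1.5,-0.5,0.8,0,0,0.2,0.1,2,-0.5,0.8,0,0,0.2,0.2,2.3,-0.5,0.8,0,0,0.2])

```text
t: 22.38
eef_pos: [0.5855, 0.1496, 0.0443]
ee_rot: [-1.575, 0.031, -1.679]
ft_force: [-1.4, -9.2, 5.5]
opening: 0.362
```

```bash
python3 st.py; python3 - <<'E'
from h import *
snap('scene','pics/s7.png')
im=cv2.imread('pics/s7.png')[255:365,370:515];cv2.imwrite('pics/s7d.png',cv2.resize(im,None,fx=5,fy=5,interpolation=2))
E
```

```text
22.38 [585.5 149.6  44.3] [-90.25   1.78 -96.18] [-1.4 -9.2  5.5] 0.362
bed xy 93.8 -0.2
```

View pics/s7d.png

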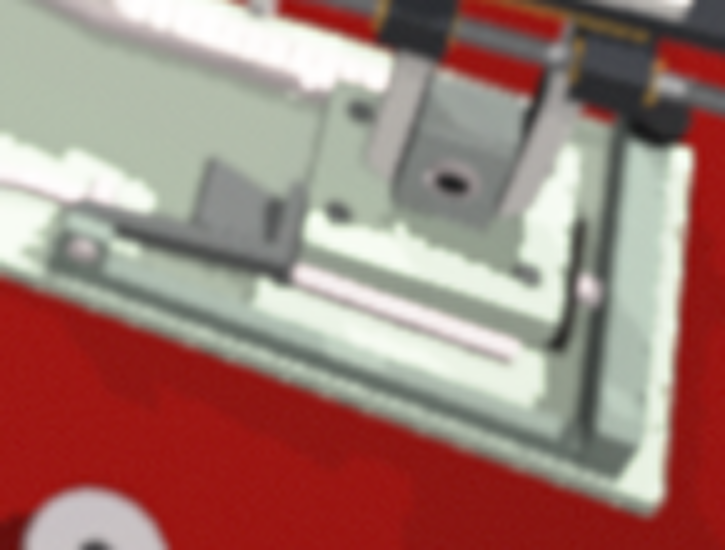

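Emit:
drive_tool(commands=[0,0.5,0,-0.9,0,-0.3,0.2,0,0.5,0,-0.6,0,-0.2,0.2,0,1.5,-0.3,0.1,0,0,0.2,0.1,2.3,-0.5,0.3,0,0,0.2,0.2,2.5,-0.5,0.3,0,0,0.2])

```text
t: 23.05
eef_pos: [0.5852, 0.1499, 0.0432]
ee_rot: [-1.574, 0.002, -1.684]
ft_force: [-1.3, -9.9, 2.4]
opening: 0.36
```

```bash
python3 st.py
```

```text
23.05 [585.2 149.9  43.2] [-90.16   0.14 -96.5 ] [-1.3 -9.9  2.4] 0.36
bed xy 94.1 0.1
```

Emit:
drive_tool(commands=[0.2,2.5,-0.3,0.2,0,-0.1,0.2,0.2,2.7,-0.3,0.3,0,-0.1,0.2,0.2,2.9,-0.3,0.3,0,0,0.2,0.2,3,-0.3,0.3,0,0,0.2,0.2,3,-0.3,0.3,0,0,0.2])

```text
t: 23.68
eef_pos: [0.5855, 0.1511, 0.0433]
ee_rot: [-1.576, 0.002, -1.682]
ft_force: [-0.7, -12.6, 1.4]
opening: 0.363
```

```bash
python3 st.py
```

```text
23.68 [585.5 151.1  43.3] [-9.028e+01  9.000e-02 -9.635e+01] [ -0.7 -12.6   1.4] 0.363
bed xy 95.3 -0.0
```

Emit:
drive_tool(commands=[0.2,3,-0.3,0.3,0,-0.1,0.2,0.2,3,-0.3,0.3,0,-0.1,0.2,0.2,3.2,-0.3,0.3,0,0,0.2,0.2,3.2,-0.3,0.3,0,0,0.2,0.2,3.2,-0.3,0.3,0,0,0.2])

```text
t: 24.3
eef_pos: [0.5857, 0.1518, 0.0434]
ee_rot: [-1.578, -0.001, -1.679]
ft_force: [-0.4, -12.8, 0.9]
opening: 0.356
```

```bash
python3 st.py; python3 - <<'E'
from h import *
snap('scene','pics/s8.png')
im=cv2.imread('pics/s8.png')[255:365,370:515];cv2.imwrite('pics/s8d.png',cv2.resize(im,None,fx=5,fy=5,interpolation=2))
E
```

```text
24.3 [585.7 151.8  43.4] [-9.040e+01 -3.000e-02 -9.622e+01] [ -0.4 -12.8   0.9] 0.356
bed xy 96.1 -0.2
```

View pics/s8d.png

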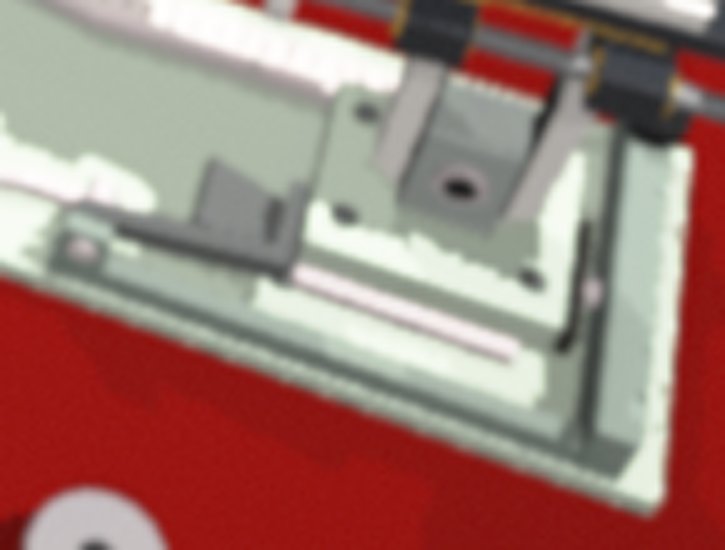

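Emit:
drive_tool(commands=[0.2,3.2,-0.3,0.3,-0.2,-0.3,0.2,0.2,3.2,-0.3,0.3,-0.2,-0.2,0.2,0.2,3.3,-0.3,0.3,-0.1,-0.1,0.2,0.2,3.3,-0.3,0.3,-0.1,-0.1,0.2,0.2,3.3,-0.3,0.3,0,0,0.2])

```text
t: 24.98
eef_pos: [0.5857, 0.1528, 0.0434]
ee_rot: [-1.57, -0.002, -1.685]
ft_force: [-0.3, -12.5, 0.5]
opening: 0.362
```

```bash
python3 st.py; python3 - <<'E'
from h import *
snap('scene','pics/s9.png')
im=cv2.imread('pics/s9.png')[255:365,370:515];cv2.imwrite('pics/s9d.png',cv2.resize(im,None,fx=5,fy=5,interpolation=2))
E
```

```text
24.98 [585.7 152.8  43.4] [-89.98  -0.13 -96.54] [ -0.3 -12.5   0.5] 0.362
bed xy 97.0 -0.0
```

View pics/s9d.png

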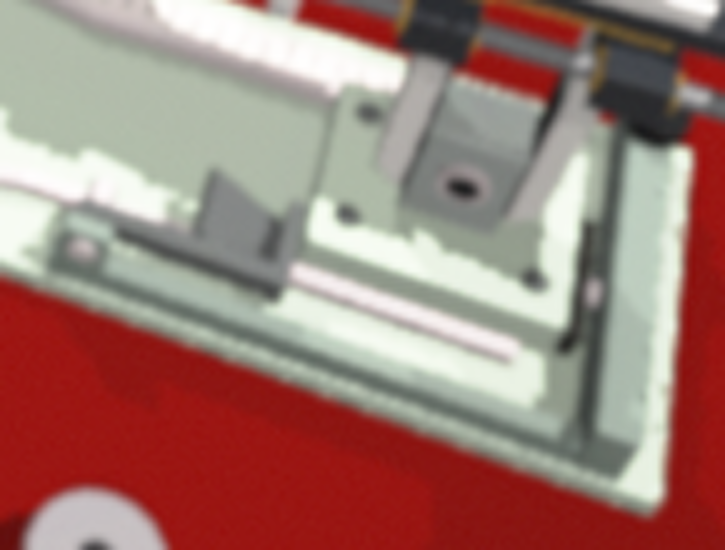

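The catch has dropped: its arm end went from crop (285,275) to (275,295). Easing off and releasing.

Emit:
drive_tool(commands=[0,0,0,0,0,0,0.2,0,0,0,0,0,0,0.2,0,0,0,0,0,0,0.45,0,0,0,0,0,0,0.6,0,0,0,0,0,0,0.6])

```text
t: 25.65
eef_pos: [0.5858, 0.1552, 0.0442]
ee_rot: [-1.571, 0.001, -1.685]
ft_force: [-0.2, -0.2, -0.7]
opening: 0.593
```

```bash
python3 st.py; python3 - <<'E'
from h import *
snap('scene','pics/s10.png')
im=cv2.imread('pics/s10.png')[255:365,370:515];cv2.imwrite('pics/s10d.png',cv2.resize(im,None,fx=5,fy=5,interpolation=2))
E
```

```text
25.65 [585.8 155.2  44.2] [-8.999e+01  4.000e-02 -9.657e+01] [-0.2 -0.2 -0.7] 0.593
bed xy 99.4 0.2
```

View pics/s10d.png

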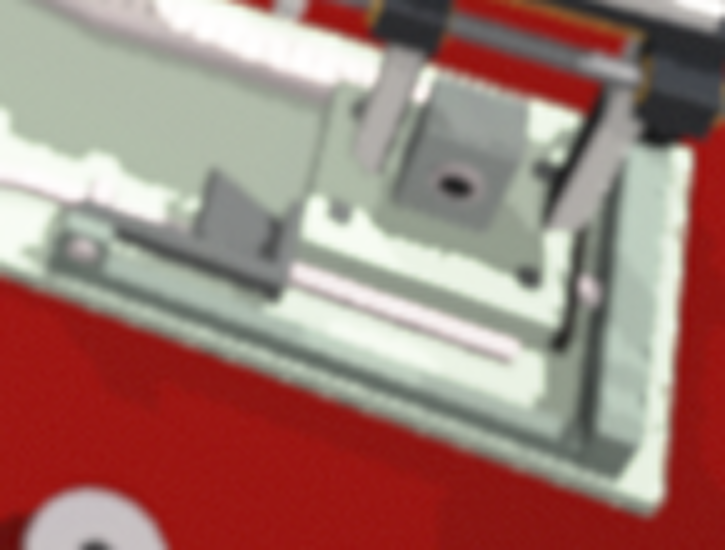

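Emit:
drive_tool(commands=[-0.3,-2,2,0,0,0,0.6,0,0,10,0,0,0,0.6,0,0,20,0,0,0,0.6,0,0,25,0,0,0,0.6,0,0,25,0,0,0,0.6])

```text
t: 26.32
eef_pos: [0.5842, 0.1536, 0.1288]
ee_rot: [-1.574, 0.001, -1.685]
ft_force: [0.1, 0.1, -0.6]
opening: 0.601
```

Emit:
drive_tool(commands=[-20,-20,30,0,0,0,0.6,-40,-40,10,0,0,0,0.6,-45,-45,0,0,0,0,0.6,-40,-45,0,0,0,0,0.6,0,0,0,0,0,0,0.6])

```text
t: 26.95
eef_pos: [0.4388, 0.0005, 0.1764]
ee_rot: [-1.56, 0.002, -1.684]
ft_force: [0.5, -0.3, 0.1]
opening: 0.598
```

```bash
python3 st.py; python3 - <<'E'
from h import *
a=snap('scene','pics/s11.png');b=snap('top','pics/t11.png')
im=cv2.imread('pics/s11.png')[225:365,300:515];c=cv2.resize(im,None,fx=3.5,fy=3.5,interpolation=2);cv2.imwrite('pics/s11d.png',c)
E
```

```text
26.95 [438.8   0.5 176.4] [-89.38   0.1  -96.47] [ 0.5 -0.3  0.1] 0.598
bed xy -72.2 127.0
```

View pics/s11d.png

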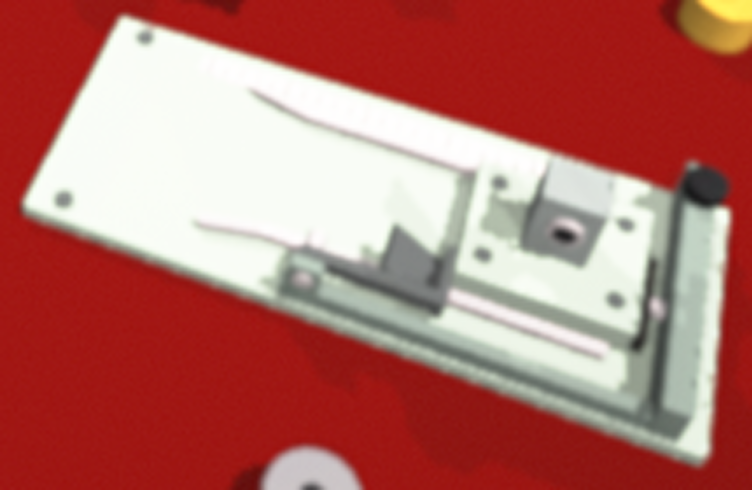

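View pics/t11.png

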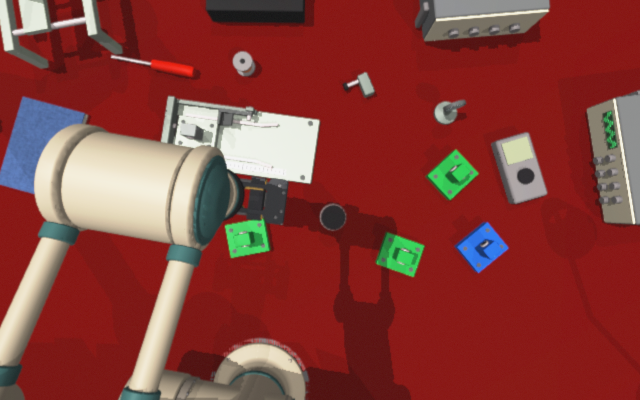

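The picture shows the carriage at scene-crop (570,230) between the tooth (440,285) and the buffer (645,305). The catch arm end is back at its starting pixel (440,312), and the other objects are unmoved.

```bash
python3 -c "
from station import env
print(env.job_done())"
```

```text
the job is handed in; nothing more can be done
None
```

The carriage is latched on the bench between the dropped catch and the sprung buffer, and I handed the job in at about 27 s of the 72 s allowed.

**What I did:** I gripped the white carriage across its x faces and set it flat on the bed's open end. I slid it down the channel so its own front edge lifted the catch, then pressed it on in small steps until the catch dropped. I released it there, and it sprang back slightly against the catch's tooth.

**Forces:** The wrist readings never exceeded about 13 N at the ends of calls, sliding friction included. The buffer was met near tool x = 93.4 mm in the bed frame, and the catch dropped by 97.0 mm. I did not sense solid contact.

**Last checks:**
- The catch arm is back at its original resting pixel, and the carriage sits between tooth and buffer.
- The gripper is clear at z = 176 mm and reads about zero force.
- The nearby objects I could see in the last top view had not moved.

**What disagreed or went wrong:**
- The camera put the carriage about 2 mm behind the tool position along the bed.
- While I was pressing, the carriage tipped about 1° nose-down. I over-corrected to about 1.8° nose-up, then levelled it before the catch dropped.
- Force was read only at the ends of calls, so brief peaks in between are not recorded.

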